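Wedge the folder press open

TASK

Pull the drawer of the small grey cabinet right out to its stop and leave it out, take the wooden wedge from it, set the wedge flat on the bed of the folder press and push its thin end under the front edge of the pressing board until the board just lifts, about 5 mm off its rest. Lift the board with the wedge alone, keep the gripper off the press, and do not disturb the other things about. Finish while still gripping the wedge in place, with the board resting on it: do not let go.

Things in the scene. Friction and masses are not known exactly. Their poses are not given: they have to be found in the camera images.
- press_slot (a point): Folder press, fixed on the table: plywood bed 345 x 260 mm, 16 mm thick, and a pressing board that slides up on two posts (123 mm over the bed). Point: on the bed's top, 16 mm above the table, under the middle of the board's front edge; x points in under the board, y left, z up. Bed reaches x -120 (open apron) to +225 mm, y +-130 mm; posts at x = +175 mm. Yaw up to 0.15 rad; left or right of the robot.
- board_nose (a point): Middle of the pressing board's front edge, at its lower side (8 mm over press_slot at rest; it rises with the board); axes as press_slot. The edge is a steel nose bar, radius 4 mm, 200 mm along y, its lowest line 4 mm behind this point. Below it, at rest, a slot 8 mm high over the bed, 170 mm wide, 100 mm deep. Board's top 38 mm, weight disc (145 mm behind the edge) 76 mm above the table.
- board (a joint): Lift of the pressing board in m: 0 = at rest on the bed, grows as it rises straight up (to 0.06). The board weighs about 0.5 kg (varies) and sinks back by its own weight.
- drawer (a joint): How far the drawer is out, in m: 0 = shut, 0.18 = at its stop. Starts at 0 to 0.025. About 1 N of friction; it stays where left. Drawer floor 22 mm above the table; inside 218 mm wide (y), 215 mm long; side walls' top 68 mm, front panel's top 78 mm above the table.
- drawer_handle (a point): Middle of the bar handle of the one drawer of a small grey cabinet (260 x 260 x 90 mm high, fixed, on the other side from the press, a stapler on top). Steel bar 11 mm thick, 120 mm along y, 35 mm ahead of the drawer's face, 52 mm above the table; can be pinched across from above (29 mm free behind it). x points to the cabinet's back (yaw up to 0.15 rad), the drawer opens to -x.
- wedge_grip (a point): Wooden wedge, flat in the drawer, thin end to the cabinet's back (within 0.2 rad). Point: centre of its grip block (32 long x 34 wide x 40 mm high), 20 mm above the underside. The ramp runs along +x, 34 mm wide: 23 mm high at x = +16 mm from the point, falling evenly to 3 mm at the thin end, x = +86 mm. z up. About 70 g. A plain 70 x 26 x 20 mm block of the same wood beside it is not needed.

How it is judged:
By the outcome, as a careful person would: the job done as asked, in the order asked, and still so for the second after the job is handed in, while the arm keeps its last pose, push and grip.
It also fails if it takes over 51 s, if anything falls off the work surface, if the arm or the gripper's body presses on something with over 40 N, if the wrist force passes 120 N, or if a joint passes its speed limit or range.

ROBOT

A 7-joint arm with a two-finger parallel gripper is mounted at the origin on the work surface. World frame = base frame: x ahead of the robot, y to its left, z up, the work surface at z = 0. Lengths are in m, angles in rad, forces in N, time in s.
With the tool pointing down it reaches from about 0.4 to 0.875 m from the base axis. Payload 19.3 kg.
Tool frame: the origin (TCP) lies at the very end of the fingers, on their centre line; the grasp point (between the pads) lies 19 mm behind it; z points along the fingers, y is the direction in which the jaws open and shut (so a half turn about z gives the same grasp; the last joint's range is limited). The gripper opens to 85 mm and grips with 20 to 120 N. Pads are 22 mm wide; open, the fingers measure 114 mm over their backs; the gripper's body (76 mm by 85 mm) begins 54 mm behind the grasp point. The pads swing forward as they close: fully open they stand 13 mm farther back than shut.
Start: joints at [1.252, 0.521, -0.036, 1.599, 0.021, 1.021, -0.113], TCP at [0.154, -0.606, 0.231] pointing down, gripper open.
Joint ranges: [-2.91, 2.91], [-0.3, 2.13], [-1.5, 1.42], [0.17, 2.43], [-1.26, 4.41], [0.16, 1.93], [-2.52, 2.52]. Speed limits (rad/s): [1.89, 1.89, 2.39, 2.39, 3.01, 3.01, 3.01].

INTERFACE

Orientations are given as [roll, pitch, yaw] about the fixed x, y, z axes, in that order (R = Rz(yaw) Ry(pitch) Rx(roll)).
In Python, from workcell import bot gives the robot as it stands.
- The arm moves only by the tool apply_moves, never from a script. Its argument "commands" is a list of rows, each an object with "travel": the shift along the tool's x, y, z in m, a list of three; "twist": the turn, a rotation vector about the tool's x, y, z in degrees, a list of three; "claw": the finger opening in m, from 0 to 0.0854. A call has 1 to 10 rows; each row is the pose to reach, as a shift and turn from the pose commanded when the call began, along the tool's axes at that moment; what a row does not reach only later rows make up. A row lasts 1/10 s, in which the tool goes at most 50 mm and 8.59 degrees, less where a joint would pass 70% of its speed; a pose out of reach is approached as far as the arm can. A call with a gripper value outside its range is refused whole. The fingers move at their own pace and stop on an object; "force" is the grip in N (left out, the last holds). Time passes only in rows, so rows that repeat a pose let the fingers close. It gives the time, the measured TCP pose, the force and the opening at its end, in the units of the state.
- bot.observe(): the state, without advancing time (a new reading comes with each control period).
- bot.grab_frame(name): name is "side" or "top"; returns a dict with "frame" (480x640x3 uint8, blue, green, red), "fx", "fy", "cx", "cy" (pixels), "pose" (4x4, takes a point from camera to world coordinates). Camera axes: x right, y up, looking along -z (the intrinsics and any distortion apply to the point x, -y, -z); pixel columns grow to the right and rows downward; lengths in m; the calibration is good to about 2 mm. A picture is of the moment at which its call begins. There is no depth.
- bot.job_done(): hands the job in, once; it reports no verdict.
The state is a dict: "clock": time; "qpos": joint angles; "qd": joint speeds; "joint_efforts": joint torques, N m; "position": TCP position; "tool_rot": TCP orientation; "force": force on the tool from outside, world axes, zero at the start; "moment": the same for the moment, N m; "grip_width": finger opening in m.
Only numpy, scipy, OpenCV 4.12 (cv2) and the standard library are available. Lean on these libraries where they do the work, as an engineer would, in place of code of your own. Each camera call takes 0.05 s, during which the arm holds its last target.

## Working session

There is one attempt and no reset: what is moved stays moved. The work goes in short steps, Python scripts to look and compute and a tool call to move; the robot and the scene stay as the last step left them, time stands still between calls to the robot, and variables do not carry over. Pictures are saved under pics/ and viewed, and the job is handed in when it is done.

Besides the shell and the picture viewer there is one more tool, called after "Emit:" as name(argument=value, ...) on one line, values as JSON. apply_moves: Moves the arm, as the interface text tells. Its arguments: {"type":"object","properties":{"commands":{"type":"array"},"force":{"type":"number"}},"required":["commands"]}

```bash
mkdir -p pics; ls; python3 - <<'E'
from workcell import bot
import cv2
print(bot.observe())
for n in("side","top"):
    f=bot.grab_frame(n); cv2.imwrite(f"pics/{n}0.png",f["frame"])
    print(n,{k:f[k] for k in f if k!="frame"})
E
```

```text
pics
{'clock': 0.0, 'qpos': array([ 1.25178795,  0.52202079, -0.03632222,  1.60002009,  0.02119024,
        1.02109468, -0.11281541]), 'qd': array([-0.00124497, -0.00144146, -0.00194953,  0.00126239, -0.00010576,
       -0.00040815,  0.00049582]), 'joint_efforts': array([-7.99352856e-04, -9.27121997e+01,  1.97940476e+00, -3.69943106e+01,
        1.78453390e-02,  8.16844928e-03,  5.36215134e-05]), 'position': array([ 0.15378349, -0.6054277 ,  0.23071724]), 'tool_rot': array([-3.14043699e+00,  7.74446062e-05,  2.48773653e-01]), 'force': array([-0.10674968, -0.78665898, -0.21756804]), 'moment': array([-0.0265865 , -0.0144493 , -0.01565689]), 'grip_width': 0.08537865815264588}
side {'fx': 465.9654085095001, 'fy': 465.9654085095001, 'cx': 319.33349408171256, 'cy': 235.8653831934655, 'pose': array([[-9.98695448e-01,  3.88801345e-02, -3.31019288e-02,
         6.18882628e-01],
       [-5.10591562e-02, -7.68043599e-01,  6.38358828e-01,
         5.42463690e-01],
       [-6.04247479e-04,  6.39216212e-01,  7.69026832e-01,
         7.40347130e-01],
       [ 0.00000000e+00,  0.00000000e+00,  0.00000000e+00,
         1.00000000e+00]])}
top {'fx': 618.2070953814557, 'fy': 618.2070953814557, 'cx': 315.58739815056094, 'cy': 241.08242187609633, 'pose': array([[ 0.01614981,  0.99696733, -0.07612705,  0.57118531],
       [-0.99981159,  0.01692204,  0.00950984, -0.00724964],
       [ 0.01076923,  0.07595912,  0.99705277,  0.9729567 ],
       [ 0.        ,  0.        ,  0.        ,  1.        ]])}
```

View pics/side0.png

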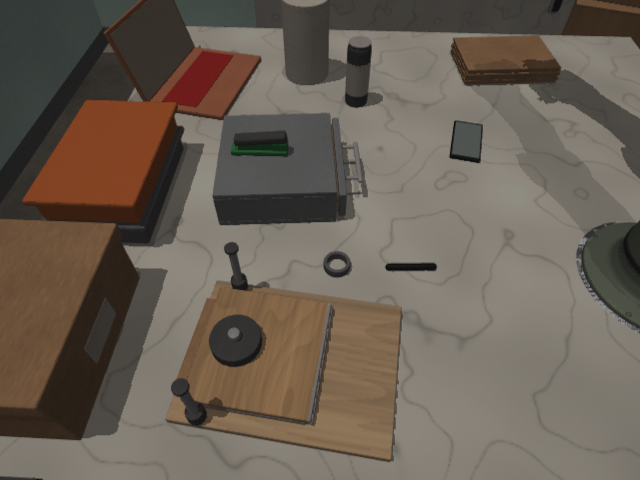

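View pics/top0.png

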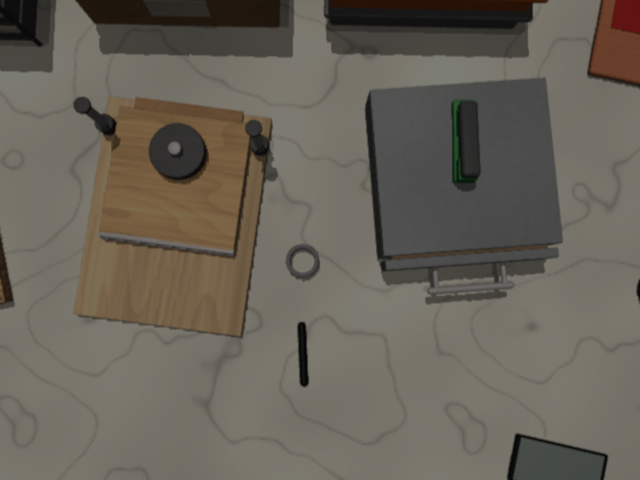

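Top view: press on the left (front edge of the bed about (78,315)–(243,333), nose (102,237)–(235,252)). The cabinet is on the right, with the handle bar about (430,291)–(512,285). Zooming in for precise pixels.

```bash
cat > h.py <<'E'
import numpy as np, cv2
from workcell import bot
def ray(f,u,v):
    d=np.array([(u-f["cx"])/f["fx"],-(v-f["cy"])/f["fy"],-1.0])
    P=np.array(f["pose"]); return P[:3,3],P[:3,:3]@d
def plane(f,u,v,z):
    o,d=ray(f,u,v); return o+d*(z-o[2])/d[2]
def proj(f,p):
    P=np.array(f["pose"]); c=P[:3,:3].T@(np.array(p)-P[:3,3])
    return f["cx"]+f["fx"]*c[0]/-c[2], f["cy"]+f["fy"]*c[1]/c[2]
def tri(f1,uv1,f2,uv2):
    o1,d1=ray(f1,*uv1);o2,d2=ray(f2,*uv2)
    A=np.stack([d1,-d2],1);t=np.linalg.lstsq(A,o2-o1,rcond=None)[0]
    a=o1+d1*t[0];b=o2+d2*t[1];return (a+b)/2,np.linalg.norm(a-b)
def crop(im,x0,y0,w,h,s,name):
    c=cv2.resize(im[y0:y0+h,x0:x0+w],None,fx=s,fy=s,interpolation=cv2.INTER_CUBIC)
    cv2.imwrite(name,c)
E
python3 - <<'E'
from h import *
a=cv2.imread("pics/top0.png")
crop(a,360,230,210,80,3.8,"pics/t_handle.png")
crop(a,70,80,210,260,2.3,"pics/t_press.png")
E
```

```text
(no output)
```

View pics/t_handle.png

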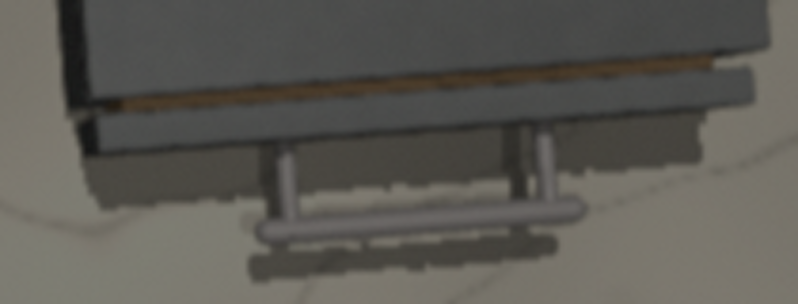

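View pics/t_press.png

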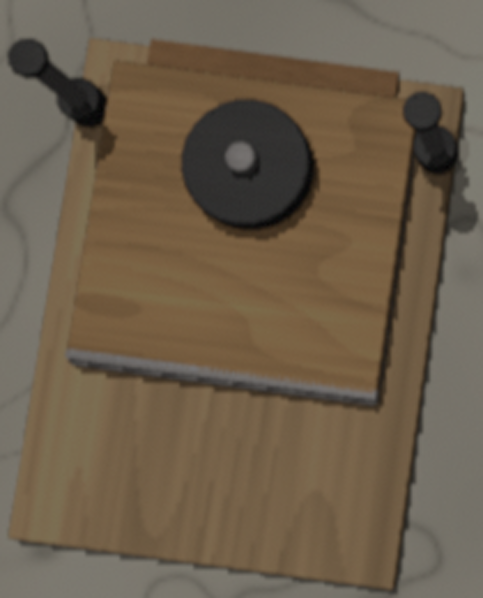

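```bash
python3 - <<'E'
from h import *
import pickle
f=bot.grab_frame("top"); s=bot.grab_frame("side")
pickle.dump((f,s),open("f0.pkl","wb"))
a=plane(f,427.4,290.8,.052);b=plane(f,514.5,285,.052);print("handle",a,b,np.linalg.norm(a-b),(a+b)/2, "xaxis yaw",np.arctan2(*(lambda d:(-d[0],d[1]))((a-b))))
C=[plane(f,*p,.016) for p in[(74.3,315.2),(241.7,336.5),(271.3,118.3),(108.3,96.5)]]
for c in C: print(c)
print("w",np.linalg.norm(C[0]-C[1]),np.linalg.norm(C[2]-C[3]),"L",np.linalg.norm(C[0]-C[3]),np.linalg.norm(C[1]-C[2]))
ctr=sum(C)/4
xd=(C[3]-C[0]+C[2]-C[1]);yd=(C[0]-C[1]+C[3]-C[2])
print(np.arctan2(xd[1],xd[0]),np.arctan2(-yd[0],yd[1]))
yaw=np.mean([np.arctan2(xd[1],xd[0]),np.arctan2(-yd[0],yd[1])]);x=np.array([np.cos(yaw),np.sin(yaw),0])
slot=ctr-x*.0525
print("ctr",ctr,"slot",slot,yaw)
for n,(u,v) in dict(l=(70+70/2.3,80+352/2.3),r=(70+380/2.3,80+392/2.3)).items(): print(n,plane(f,u,v,.038))
# check in side
im=s["frame"].copy()
y=np.array([-x[1],x[0],0])
for p in[slot-.12*x+.13*y,slot-.12*x-.13*y,slot+.225*x-.13*y,slot+.225*x+.13*y,slot+.1*y+[0,0,.008],slot-.1*y+[0,0,.008],a,b,(a+b)/2]:
    cv2.circle(im,tuple(int(round(t)) for t in proj(s,p)),2,(0,0,255),-1)
crop(im,160,120,260,340,1.75,"pics/s_chk.png")
E
```

```text
handle [ 0.5701456 -0.1835854  0.052    ] [ 0.58086387 -0.31369496  0.052     ] 0.13055028542113528 [ 0.57550474 -0.24864018  0.052     ] xaxis yaw 0.08219322987087246
[0.52410873 0.35142314 0.016     ]
[0.49569403 0.09447946 0.016     ]
[0.83700224 0.05650866 0.016     ]
[0.86704139 0.31373745 0.016     ]
w 0.25851006278497324 0.258976831116427 L 0.3449971249943168 0.34341385515842066
-0.1101226452537711 -0.1131992767268451
ctr [0.6809616  0.20403718 0.016     ] slot [0.62878855 0.2098872  0.016     ] -0.1116609609903081
l [0.64924139 0.30945267 0.038     ]
r [0.62631844 0.10519061 0.038     ]
```

View pics/s_chk.png

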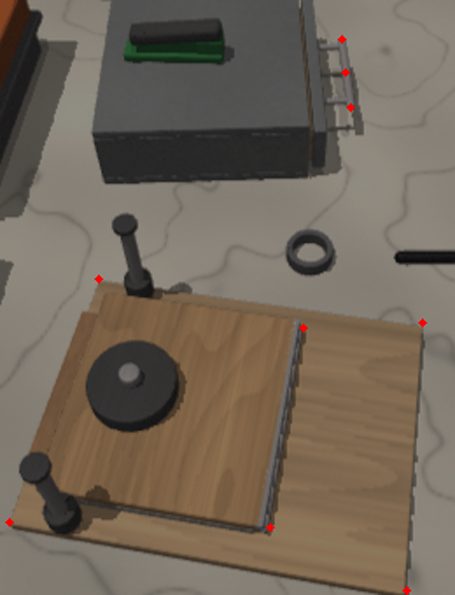

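```bash
cat >> h.py <<'E'
from scipy.spatial.transform import Rotation as Ro
def rel(pos,yaw,st=None):
    st=st or bot.observe()
    R=Ro.from_euler('xyz',st["tool_rot"]); T=Ro.from_euler('xyz',[np.pi,0,yaw])
    tr=R.inv().apply(np.array(pos)-st["position"]); tw=np.degrees((R.inv()*T).as_rotvec())
    print("travel",np.round(tr,4),"twist",np.round(tw,2))
def show(name):
    st=bot.observe();print({k:np.round(st[k],4) for k in("clock","position","tool_rot","force","grip_width","qpos")})
E
python3 - <<'E'
from h import *
import pickle
f,s=pickle.load(open("f0.pkl","rb"))
print("bottle",plane(s,357,102,0),"cyl",plane(s,307,80,0))
rel([.5755,-.2486,.15],1.653)
E
```

```text
bottle [ 0.57277729 -0.54905992  0.        ] cyl [ 0.71561633 -0.64957121  0.        ]
travel [ 0.4966 -0.2421  0.0811] twist [-4.000e-02 -3.000e-02 -8.046e+01]
```

Emit:
apply_moves(commands=[{"travel": [0.05, -0.024, 0.0], "twist": [0, 0, -8], "claw": 0.026}, {"travel": [0.1, -0.048, 0.0], "twist": [0, 0, -16], "claw": 0.026}, {"travel": [0.15, -0.073, 0.0], "twist": [0, 0, -24], "claw": 0.026}, {"travel": [0.2, -0.097, 0.0], "twist": [0, 0, -32], "claw": 0.026}, {"travel": [0.25, -0.121, 0.01], "twist": [0, 0, -40], "claw": 0.026}, {"travel": [0.3, -0.145, 0.02], "twist": [0, 0, -48], "claw": 0.026}, {"travel": [0.35, -0.17, 0.04], "twist": [0, 0, -56], "claw": 0.026}, {"travel": [0.4, -0.194, 0.06], "twist": [0, 0, -64], "claw": 0.026}, {"travel": [0.45, -0.219, 0.08], "twist": [0, 0, -72], "claw": 0.026}, {"travel": [0.4966, -0.2421, 0.081], "twist": [0, 0, -80.4], "claw": 0.026}])

```text
clock: 1.2
position: [0.5295, -0.2875, 0.1608]
tool_rot: [-3.14, -0.0, 1.657]
force: [0.5, -1.4, 0.3]
grip_width: 0.0263
```

Emit:
apply_moves(commands=[{"travel": [0, 0, 0], "twist": [0, 0, 0], "claw": 0.026}, {"travel": [0, 0, 0], "twist": [0, 0, 0], "claw": 0.026}])

```text
clock: 1.4
position: [0.5293, -0.2878, 0.1615]
tool_rot: [-3.141, -0.001, 1.654]
force: [-0.4, -0.4, 0.2]
grip_width: 0.026
```

```bash
python3 - <<'E'
from h import *
show("")
rel([.5755,-.2486,.033],1.653)
f=bot.grab_frame("top"); crop(f["frame"],340,200,240,140,3.3,"pics/t1.png")
f=bot.grab_frame("side"); crop(f["frame"],200,80,240,160,3.3,"pics/s1.png")
E
```

```text
{'clock': np.float64(1.4), 'position': array([ 0.5293, -0.2878,  0.1615]), 'tool_rot': array([-3.1410e+00, -9.0000e-04,  1.6536e+00]), 'force': array([-0.3993, -0.4439,  0.1959]), 'grip_width': np.float64(0.026), 'qpos': array([ 0.6976,  0.5961, -0.4334,  1.7096,  0.3041,  0.9039,  0.2227])}
travel [0.0352 0.0494 0.1285] twist [-0.04 -0.05  0.03]
```

Emit:
apply_moves(commands=[{"travel": [0.018, 0.025, 0.0], "twist": [0, 0, 0], "claw": 0.026}, {"travel": [0.035, 0.0494, 0.02], "twist": [0, 0, 0], "claw": 0.026}, {"travel": [0.0352, 0.0494, 0.04], "twist": [0, 0, 0], "claw": 0.026}, {"travel": [0.0352, 0.0494, 0.05], "twist": [0, 0, 0], "claw": 0.026}, {"travel": [0.0352, 0.0494, 0.05], "twist": [0, 0, 0], "claw": 0.026}])

```text
clock: 2.0
position: [0.5737, -0.251, 0.1111]
tool_rot: [-3.139, -0.0, 1.65]
force: [-0.3, 0.3, 0.3]
grip_width: 0.0258
```

```bash
python3 - <<'E'
from h import *
show("")
rel([.5755,-.2486,.033],1.653)
f=bot.grab_frame("top"); crop(f["frame"],340,200,240,140,3.3,"pics/t1.png")
f=bot.grab_frame("side"); crop(f["frame"],200,80,240,160,3.3,"pics/s1.png")
E
```

```text
{'clock': np.float64(2.0), 'position': array([ 0.5737, -0.251 ,  0.1111]), 'tool_rot': array([-3.1394e+00, -1.0000e-04,  1.6500e+00]), 'force': array([-0.319 ,  0.2575,  0.2768]), 'grip_width': np.float64(0.0258), 'qpos': array([ 0.5878,  0.6928, -0.4073,  1.6763,  0.3454,  0.8466,  0.1118])}
travel [0.0022 0.0021 0.0781] twist [-0.13 -0.01 -0.17]
```

View pics/s1.png

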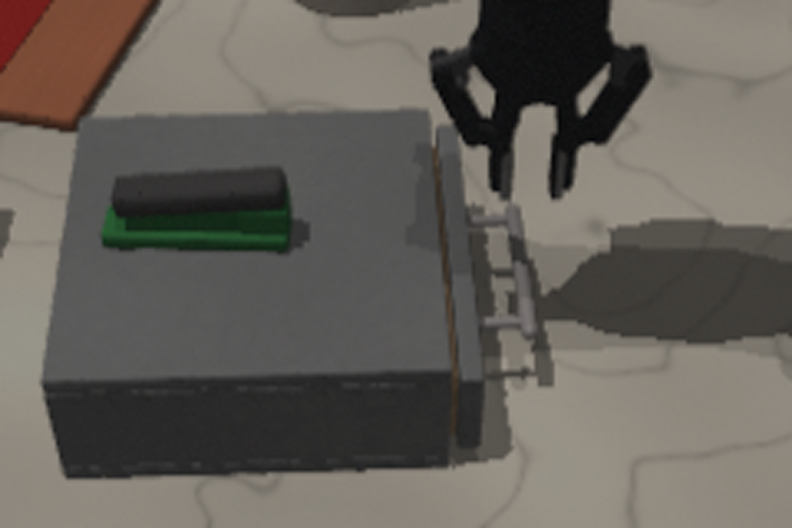

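View pics/t1.png

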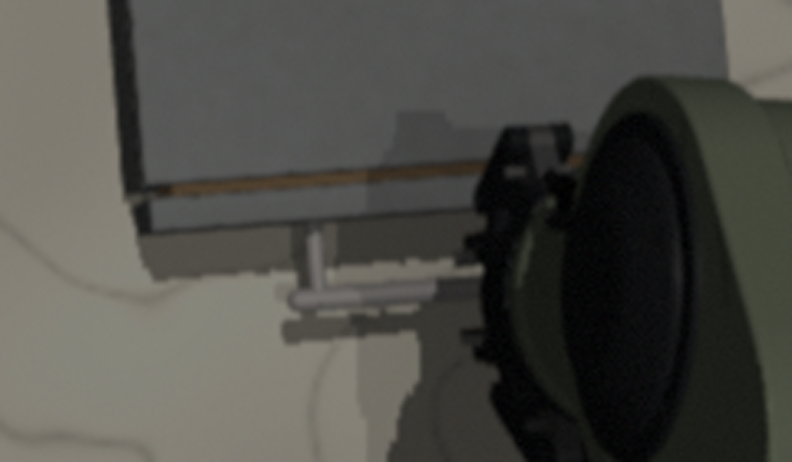

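Emit:
apply_moves(commands=[{"travel": [0.001, 0.001, 0.02], "twist": [0, 0, 0], "claw": 0.026}, {"travel": [0.002, 0.002, 0.04], "twist": [0, 0, 0], "claw": 0.026}, {"travel": [0.002, 0.002, 0.055], "twist": [0, 0, 0], "claw": 0.026}, {"travel": [0.002, 0.002, 0.065], "twist": [0, 0, 0], "claw": 0.026}, {"travel": [0.002, 0.002, 0.072], "twist": [0, 0, 0], "claw": 0.026}, {"travel": [0.002, 0.002, 0.072], "twist": [0, 0, 0], "claw": 0.026}])

```text
clock: 2.7
position: [0.5768, -0.2477, 0.0397]
tool_rot: [-3.141, -0.0, 1.652]
force: [-0.8, 0.3, 0.9]
grip_width: 0.026
```

```bash
python3 - <<'E'
from h import *
show("")
f=bot.grab_frame("side"); crop(f["frame"],200,80,240,160,3.3,"pics/s2.png")
print(proj(f,bot.observe()["position"]))
E
```

```text
{'clock': np.float64(2.7), 'position': array([ 0.5768, -0.2477,  0.0397]), 'tool_rot': array([-3.1410e+00, -2.0000e-04,  1.6517e+00]), 'force': array([-0.7805,  0.3228,  0.894 ]), 'grip_width': np.float64(0.026), 'qpos': array([ 0.5553,  0.7915, -0.3684,  1.7017,  0.3973,  0.7237,  0.0665])}
(np.float64(356.22662237041084), np.float64(165.2855387964746))
```

View pics/s2.png

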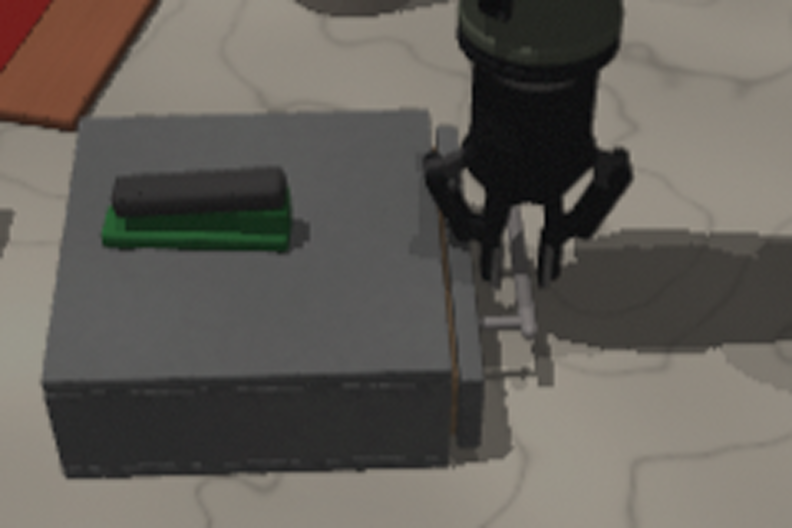

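Side view: the fingers straddle the bar in front of the panel, one on each side (bar around (522,270) in the crop), clear of the face. Closing.

Emit:
apply_moves(commands=[{"travel": [0, 0, 0], "twist": [0, 0, 0], "claw": 0.005}, {"travel": [0, 0, 0], "twist": [0, 0, 0], "claw": 0.005}, {"travel": [0, 0, 0], "twist": [0, 0, 0], "claw": 0.005}, {"travel": [0, 0, 0], "twist": [0, 0, 0], "claw": 0.005}], force=40)

```text
clock: 3.15
position: [0.5775, -0.2478, 0.0408]
tool_rot: [3.141, 0.001, 1.652]
force: [-0.7, -0.5, 7.3]
grip_width: 0.0093
```

Emit:
apply_moves(commands=[{"travel": [0, -0.01, 0], "twist": [0, 0, 0], "claw": 0.005}, {"travel": [0, -0.02, 0], "twist": [0, 0, 0], "claw": 0.005}, {"travel": [0, -0.03, 0], "twist": [0, 0, 0], "claw": 0.005}], force=40)

```text
clock: 3.45
position: [0.5473, -0.2505, 0.0408]
tool_rot: [3.14, 0.001, 1.652]
force: [1.9, -2.3, 4.9]
grip_width: 0.0096
```

```bash
python3 - <<'E'
from h import *
show("")
f=bot.grab_frame("side"); crop(f["frame"],200,80,240,160,3.3,"pics/s3.png")
E
```

```text
{'clock': np.float64(3.45), 'position': array([ 0.5473, -0.2505,  0.0408]), 'tool_rot': array([3.1400e+00, 1.0000e-03, 1.6519e+00]), 'force': array([ 1.895 , -2.2564,  4.8659]), 'grip_width': np.float64(0.0096), 'qpos': array([ 0.5816,  0.7588, -0.3672,  1.7762,  0.4044,  0.6798,  0.0696])}
```

View pics/s3.png

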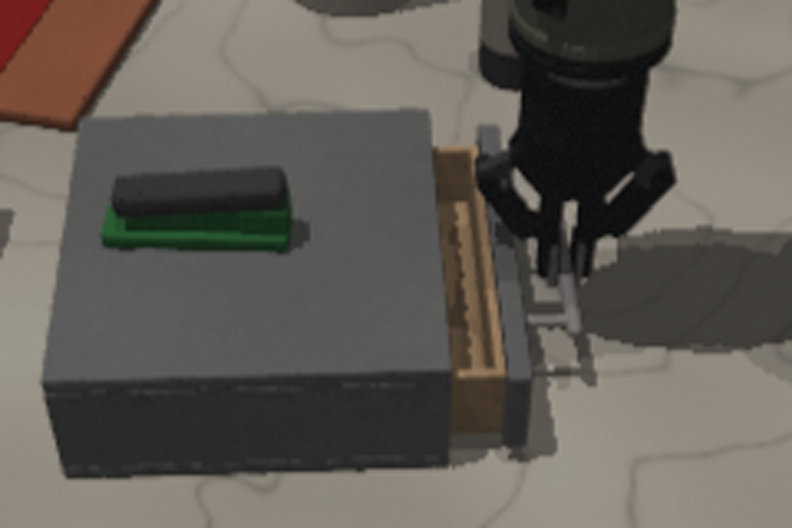

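Emit:
apply_moves(commands=[{"travel": [0, -0.012, 0], "twist": [0, 0, 0], "claw": 0.005}, {"travel": [0, -0.024, 0], "twist": [0, 0, 0], "claw": 0.005}, {"travel": [0, -0.036, 0], "twist": [0, 0, 0], "claw": 0.005}, {"travel": [0, -0.048, 0], "twist": [0, 0, 0], "claw": 0.005}, {"travel": [0, -0.06, 0], "twist": [0, 0, 0], "claw": 0.005}, {"travel": [0, -0.072, 0], "twist": [0, 0, 0], "claw": 0.005}, {"travel": [0, -0.084, 0], "twist": [0, 0, 0], "claw": 0.005}, {"travel": [0, -0.096, 0], "twist": [0, 0, 0], "claw": 0.005}, {"travel": [0, -0.108, 0], "twist": [0, 0, 0], "claw": 0.005}, {"travel": [0, -0.116, 0], "twist": [0, 0, 0], "claw": 0.005}])

```text
clock: 4.5
position: [0.4311, -0.2612, 0.0408]
tool_rot: [3.14, 0.002, 1.651]
force: [3.1, -11.1, 2.3]
grip_width: 0.0095
```

Emit:
apply_moves(commands=[{"travel": [0, -0.005, 0], "twist": [0, 0, 0], "claw": 0.005}, {"travel": [0, -0.01, 0], "twist": [0, 0, 0], "claw": 0.005}, {"travel": [0, -0.015, 0], "twist": [0, 0, 0], "claw": 0.005}, {"travel": [0, -0.02, 0], "twist": [0, 0, 0], "claw": 0.005}])

```text
clock: 4.9
position: [0.4118, -0.263, 0.0408]
tool_rot: [3.14, 0.003, 1.651]
force: [1.8, -12.7, 3.1]
grip_width: 0.0091
```

Emit:
apply_moves(commands=[{"travel": [-0.003, -0.004, 0], "twist": [0, 0, 0], "claw": 0.005}, {"travel": [-0.003, -0.007, 0], "twist": [0, 0, 0], "claw": 0.005}, {"travel": [-0.003, -0.01, 0], "twist": [0, 0, 0], "claw": 0.005}])

```text
clock: 5.2
position: [0.4023, -0.2641, 0.0407]
tool_rot: [3.14, -0.0, 1.653]
force: [13.1, 9.8, 10.4]
grip_width: 0.0091
```

Emit:
apply_moves(commands=[{"travel": [0.001, -0.002, 0], "twist": [0, 0, 0], "claw": 0.005}, {"travel": [0.001, -0.004, 0], "twist": [0, 0, 0], "claw": 0.005}, {"travel": [0.001, -0.004, 0], "twist": [0, 0, 0], "claw": 0.005}])

```text
clock: 5.5
position: [0.4022, -0.264, 0.0409]
tool_rot: [3.133, 0.001, 1.654]
force: [23.2, 0.0, -12.5]
grip_width: 0.0094
```

```bash
python3 - <<'E'
from h import *
show("")
import pickle
f=bot.grab_frame("side"); crop(f["frame"],200,80,260,160,3,"pics/s4.png")
t=bot.grab_frame("top"); crop(t["frame"],340,60,260,380,1.55,"pics/t4.png");pickle.dump((t,f),open("f4.pkl","wb"))
E
```

```text
{'clock': np.float64(5.5), 'position': array([ 0.4022, -0.264 ,  0.0409]), 'tool_rot': array([3.1327e+00, 1.3000e-03, 1.6537e+00]), 'force': array([ 23.1719,   0.037 , -12.5233]), 'grip_width': np.float64(0.0094), 'qpos': array([ 0.7275,  0.6295, -0.3518,  2.0985,  0.4506,  0.4764,  0.1177])}
```

View pics/s4.png

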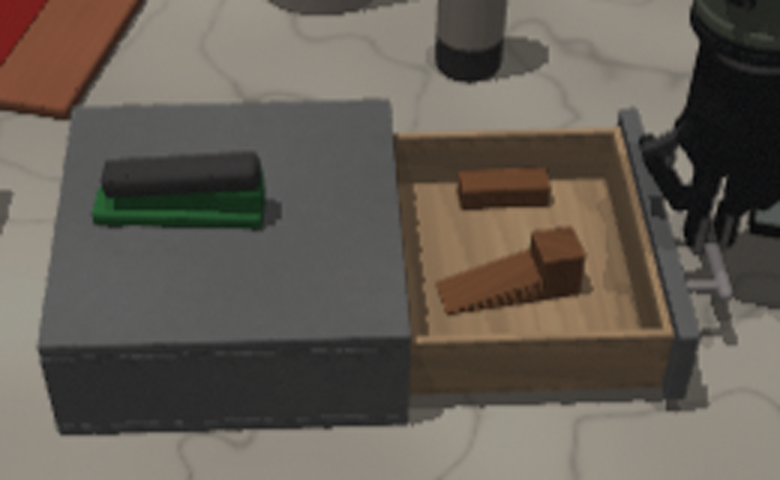

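View pics/t4.png

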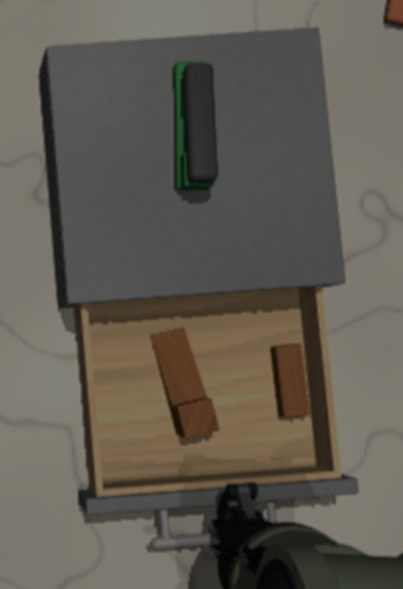

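Emit:
apply_moves(commands=[{"travel": [0, 0.002, 0], "twist": [0, 0, 0], "claw": 0.005}, {"travel": [0, 0.003, 0], "twist": [0, 0, 0], "claw": 0.026}, {"travel": [0, 0.003, 0], "twist": [0, 0, 0], "claw": 0.026}, {"travel": [0, 0.003, 0], "twist": [0, 0, 0], "claw": 0.026}])

```text
clock: 6.0
position: [0.4003, -0.2639, 0.04]
tool_rot: [-3.141, -0.0, 1.652]
force: [0.5, -0.1, -0.8]
grip_width: 0.0258
```

```bash
python3 - <<'E'
from h import *
show("")
import pickle
t,f=pickle.load(open("f4.pkl","rb"))
crop(t["frame"],425,260,125,95,6.4,"pics/t5.png")
crop(f["frame"],330,130,90,70,8,"pics/s5.png")
E
```

```text
{'clock': np.float64(6.0), 'position': array([ 0.4003, -0.2639,  0.04  ]), 'tool_rot': array([-3.1410e+00, -1.0000e-04,  1.6518e+00]), 'force': array([ 0.4739, -0.1304, -0.8081]), 'grip_width': np.float64(0.0258), 'qpos': array([ 0.7251,  0.632 , -0.3501,  2.0961,  0.4495,  0.4855,  0.1162])}
```

View pics/t5.png

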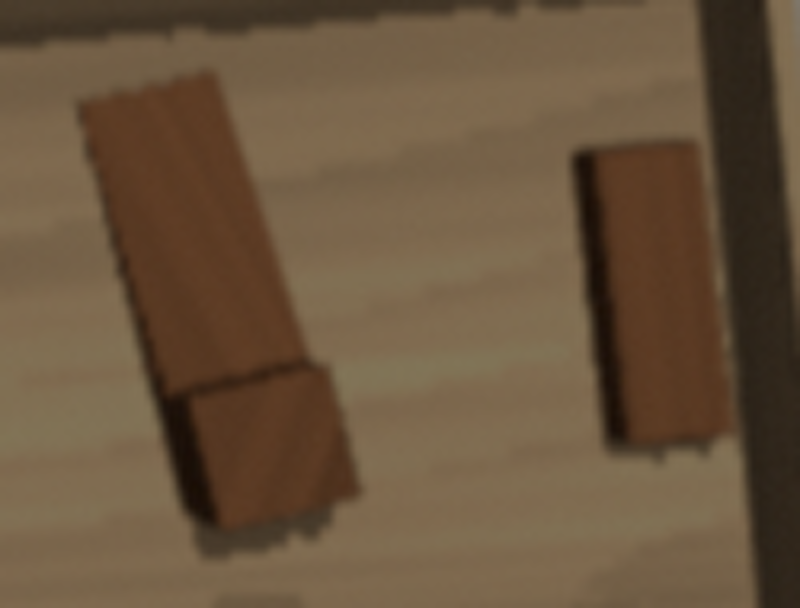

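View pics/s5.png

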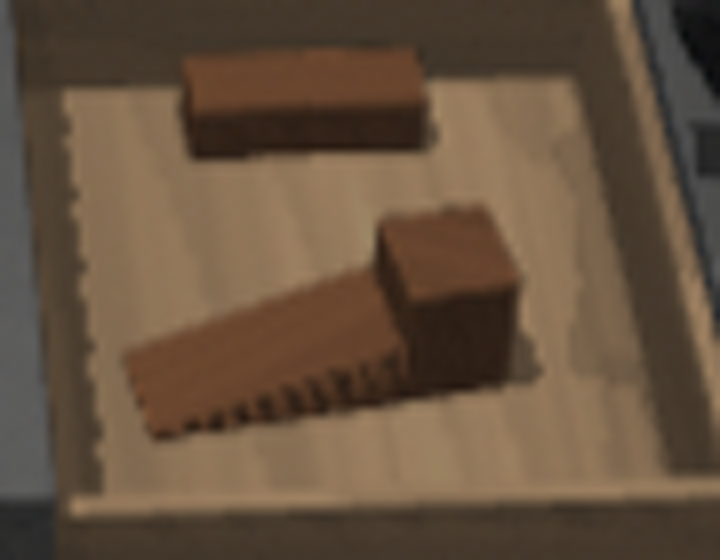

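```bash
python3 - <<'E'
from h import *
import pickle
t,s=pickle.load(open("f4.pkl","rb"))
T=lambda x,y,z:plane(t,425+x/6.4,260+y/6.4,z)
B=[T(*p,.062) for p in[(188,398),(325,366),(362,493),(218,530)]]
S=[plane(s,330+x/8,130+y/8,.062) for x,y in[(415,303),(378,225),(487,207),(520,275)]]
E=[T(*p,.025) for p in[(80,103),(215,72)]]
for n,q in(("B",B),("S",S),("E",E)):
    for p in q: print(n,p)
    print(n,"mean",sum(q)/len(q))
print([np.linalg.norm(B[i]-B[(i+1)%4]) for i in range(4)])
c=sum(B)/4;e=sum(E)/2;d=e-c;print("len",np.linalg.norm(d[:2]),"yaw",np.arctan2(d[1],d[0]))
print("yaw E",np.arctan2(-(E[0]-E[1])[0],(E[0]-E[1])[1]), np.linalg.norm(E[0]-E[1]))
E
```

```text
B [ 0.52489985 -0.2214212   0.062     ]
B [ 0.53268084 -0.25293127  0.062     ]
B [ 0.50392752 -0.26131922  0.062     ]
B [ 0.49503583 -0.22826789  0.062     ]
B mean [ 0.51413601 -0.24098489  0.062     ]
S [ 0.52325987 -0.21762723  0.062     ]
S [ 0.53231187 -0.24891783  0.062     ]
S [ 0.50206023 -0.25795224  0.062     ]
S [ 0.49443701 -0.23033187  0.062     ]
S mean [ 0.51301724 -0.23870729  0.062     ]
E [ 0.59286274 -0.20422969  0.025     ]
E [ 0.60082462 -0.23668882  0.025     ]
E mean [ 0.59684368 -0.22045926  0.025     ]
[np.float64(0.032456556823392956), np.float64(0.029951812933802068), np.float64(0.034226493480908), np.float64(0.030638814595792964)]
len 0.08521655156371713 yaw 0.243256383498773
yaw E 0.24054045276634023 0.03342135150752199
```

Emit:
apply_moves(commands=[{"travel": [0, 0, -0.03], "twist": [0, 0, 0], "claw": 0.026}, {"travel": [0, 0, -0.07], "twist": [0, 0, 0], "claw": 0.026}, {"travel": [0, 0, -0.11], "twist": [0, 0, 0], "claw": 0.026}, {"travel": [0, 0.02, -0.12], "twist": [0, 0, -8], "claw": 0.055}, {"travel": [0, 0.04, -0.12], "twist": [0, 0, -16], "claw": 0.055}, {"travel": [0, 0.06, -0.12], "twist": [0, 0, -24], "claw": 0.055}, {"travel": [0.005, 0.08, -0.12], "twist": [0, 0, -32], "claw": 0.055}, {"travel": [0.01, 0.1, -0.12], "twist": [0, 0, -40], "claw": 0.055}, {"travel": [0.01, 0.11, -0.12], "twist": [0, 0, -48], "claw": 0.055}, {"travel": [0.01, 0.11, -0.12], "twist": [0, 0, -56], "claw": 0.055}])

```text
clock: 7.0
position: [0.5105, -0.2444, 0.1598]
tool_rot: [3.141, -0.0, 2.636]
force: [-0.6, 0.1, 0.1]
grip_width: 0.0551
```

```bash
python3 - <<'E'
from h import *
show("")
rel([.5137,-.240,.13],3.385)
E
```

```text
{'clock': np.float64(7.0), 'position': array([ 0.5105, -0.2444,  0.1598]), 'tool_rot': array([ 3.1411e+00, -2.0000e-04,  2.6361e+00]), 'force': array([-0.6256,  0.0994,  0.0586]), 'grip_width': np.float64(0.0551), 'qpos': array([ 0.8399,  0.6031, -0.7089,  1.7997,  0.4821,  0.9194,  0.983 ])}
travel [-0.0007  0.0054  0.0298] twist [ 3.000e-02  0.000e+00 -4.291e+01]
```

Emit:
apply_moves(commands=[{"travel": [0, 0.001, 0], "twist": [0, 0, -8], "claw": 0.055}, {"travel": [-0.0007, 0.003, 0.01], "twist": [0, 0, -16], "claw": 0.055}, {"travel": [-0.0007, 0.0054, 0.02], "twist": [0, 0, -24], "claw": 0.055}, {"travel": [-0.0007, 0.0054, 0.03], "twist": [0, 0, -32], "claw": 0.055}, {"travel": [-0.0007, 0.0054, 0.04], "twist": [0, 0, -38], "claw": 0.055}, {"travel": [-0.0007, 0.0054, 0.05], "twist": [0, 0, -43], "claw": 0.055}, {"travel": [-0.0007, 0.0054, 0.055], "twist": [0, 0, -43], "claw": 0.055}, {"travel": [-0.0007, 0.0054, 0.055], "twist": [0, 0, -43], "claw": 0.055}])

```text
clock: 7.8
position: [0.5123, -0.2407, 0.1045]
tool_rot: [3.141, -0.001, -2.906]
force: [0.5, -1.1, -0.2]
grip_width: 0.0552
```

```bash
python3 - <<'E'
from h import *
show("")
rel([.5137,-.240,.031],3.385)
f=bot.grab_frame("side"); crop(f["frame"],280,60,150,120,5,"pics/s6.png")
print(proj(f,bot.observe()["position"]))
E
```

```text
{'clock': np.float64(7.8), 'position': array([ 0.5123, -0.2407,  0.1045]), 'tool_rot': array([ 3.1408e+00, -1.0000e-03, -2.9062e+00]), 'force': array([ 0.4544, -1.0808, -0.2357]), 'grip_width': np.float64(0.0552), 'qpos': array([ 0.9035,  0.7318, -0.8313,  1.8308,  0.6848,  0.8948,  1.5524])}
travel [-0.0015  0.0003  0.0735] twist [ 0.05 -0.06 -0.46]
(np.float64(388.62517083064984), np.float64(145.3971462549558))
```

View pics/s6.png

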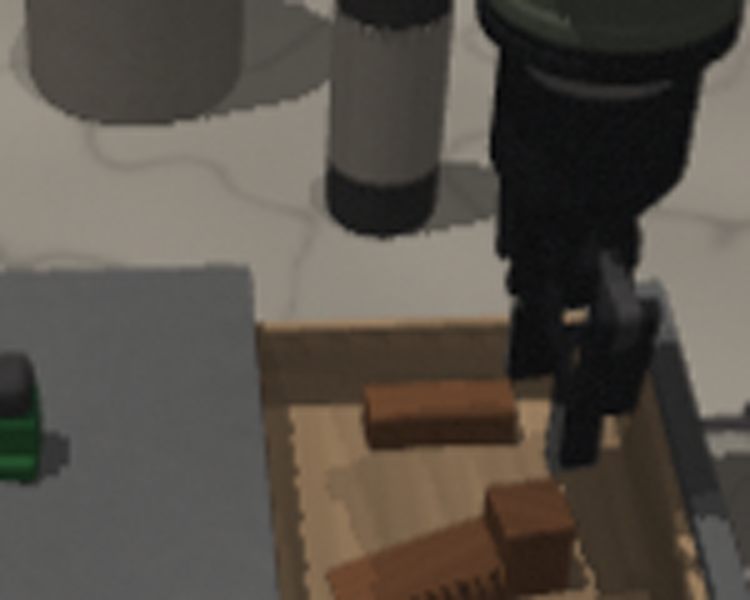

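Emit:
apply_moves(commands=[{"travel": [-0.0015, 0.0003, 0.02], "twist": [0, 0, -0.5], "claw": 0.055}, {"travel": [-0.0015, 0.0003, 0.04], "twist": [0, 0, -0.5], "claw": 0.055}, {"travel": [-0.0015, 0.0003, 0.055], "twist": [0, 0, -0.5], "claw": 0.055}, {"travel": [-0.0015, 0.0003, 0.068], "twist": [0, 0, -0.5], "claw": 0.055}, {"travel": [-0.0015, 0.0003, 0.0735], "twist": [0, 0, -0.5], "claw": 0.055}, {"travel": [-0.0015, 0.0003, 0.0735], "twist": [0, 0, -0.5], "claw": 0.055}])

```text
clock: 8.45
position: [0.5142, -0.2399, 0.0312]
tool_rot: [3.141, -0.0, -2.895]
force: [0.5, 0.6, 0.1]
grip_width: 0.0549
```

```bash
python3 - <<'E'
from h import *
show("")
f=bot.grab_frame("side"); crop(f["frame"],280,60,150,120,5,"pics/s7.png")
f=bot.grab_frame("top"); crop(f["frame"],400,200,180,140,4,"pics/t7.png")
E
```

```text
{'clock': np.float64(8.45), 'position': array([ 0.5142, -0.2399,  0.0312]), 'tool_rot': array([ 3.1412e+00, -5.0000e-04, -2.8948e+00]), 'force': array([0.5355, 0.6346, 0.0775]), 'grip_width': np.float64(0.0549), 'qpos': array([ 0.8464,  0.8335, -0.7496,  1.8564,  0.7968,  0.7827,  1.4769])}
```

View pics/s7.png

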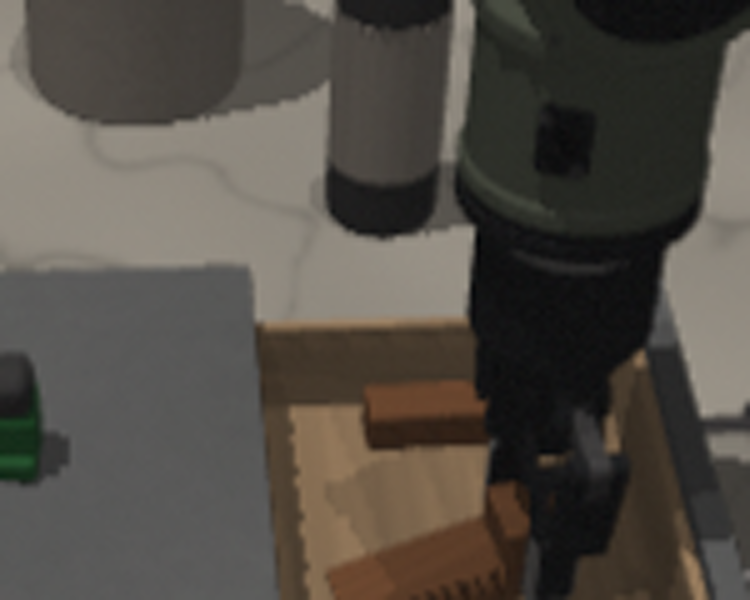

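View pics/t7.png

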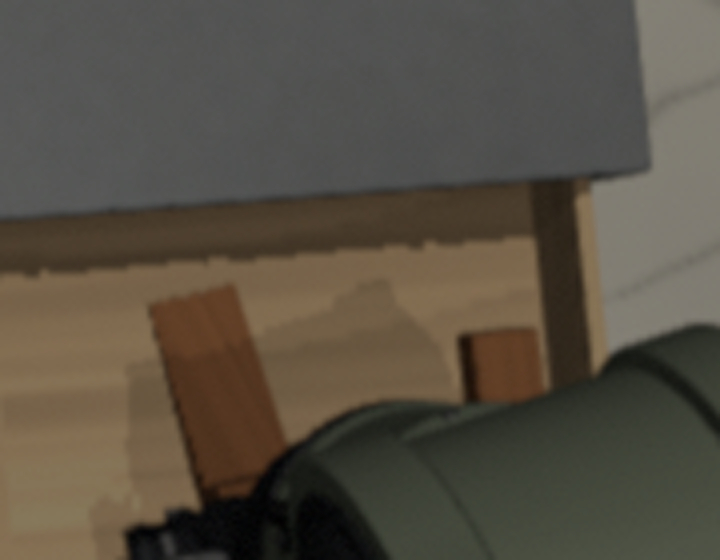

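Fingers straddle the block (near finger at side crop (550,560)), nothing touched. Closing, then lifting.

Emit:
apply_moves(commands=[{"travel": [0, 0, 0], "twist": [0, 0, 0], "claw": 0.02}, {"travel": [0, 0, 0], "twist": [0, 0, 0], "claw": 0.02}, {"travel": [0, 0, 0], "twist": [0, 0, 0], "claw": 0.02}, {"travel": [0, 0, 0], "twist": [0, 0, 0], "claw": 0.02}, {"travel": [0, 0, 0], "twist": [0, 0, 0], "claw": 0.02}], force=70)

```text
clock: 9.05
position: [0.5149, -0.2402, 0.0324]
tool_rot: [-3.141, 0.001, -2.895]
force: [-0.6, 0.2, 6.7]
grip_width: 0.033
```

Emit:
apply_moves(commands=[{"travel": [0, 0, -0.015], "twist": [0, 0, 0], "claw": 0.02}, {"travel": [0, 0, -0.035], "twist": [0, 0, 0], "claw": 0.02}, {"travel": [0, 0, -0.06], "twist": [0, 0, 0], "claw": 0.02}, {"travel": [0, 0, -0.09], "twist": [0, 0, 0], "claw": 0.02}, {"travel": [0, 0, -0.12], "twist": [0, 0, 0], "claw": 0.02}, {"travel": [0, 0, -0.14], "twist": [0, 0, 0], "claw": 0.02}])

```text
clock: 9.65
position: [0.5146, -0.2399, 0.1747]
tool_rot: [-3.14, 0.002, -2.894]
force: [0.4, -0.7, -1.5]
grip_width: 0.0333
```

```bash
python3 - <<'E'
from h import *
import pickle
show("")
f=bot.grab_frame("side"); crop(f["frame"],230,20,220,200,3,"pics/s8.png")
t=bot.grab_frame("top"); crop(t["frame"],340,100,260,240,2.5,"pics/t8.png")
pickle.dump((t,f,bot.observe()),open("f8.pkl","wb"))
E
```

```text
{'clock': np.float64(9.65), 'position': array([ 0.5146, -0.2399,  0.1747]), 'tool_rot': array([-3.1403e+00,  1.5000e-03, -2.8942e+00]), 'force': array([ 0.3758, -0.6548, -1.4612]), 'grip_width': np.float64(0.0333), 'qpos': array([ 0.9488,  0.6458, -0.9016,  1.7788,  0.5918,  1.0103,  1.6346])}
```

View pics/s8.png

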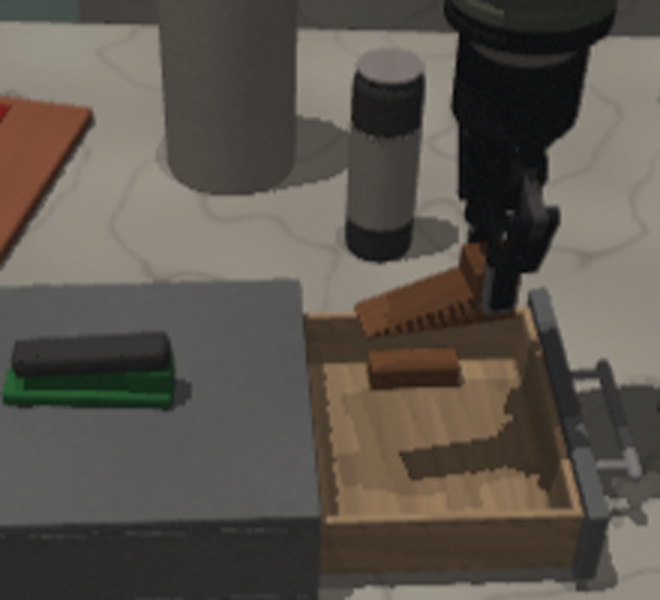

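View pics/t8.png

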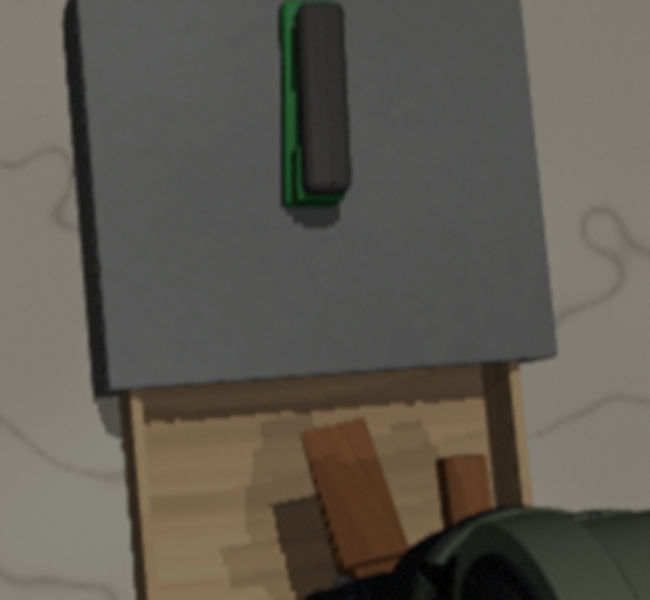

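```bash
python3 - <<'E'
from h import *
import pickle
t,s,st=pickle.load(open("f8.pkl","rb"))
# thin-end ridge-top corners: left(+y), right(-y)
L=tri(t,(340+303/2.5,100+433/2.5),s,(230+367/3,20+335/3))
R=tri(t,(340+362/2.5,100+418/2.5),s,(230+357/3,20+306/3))
print(L,R)
m=(L[0]+R[0])/2; d=m-st["position"];print(d,np.arctan2(d[1],d[0]),np.hypot(d[0],d[1]))
e=L[0]-R[0];print("yaw",np.arctan2(-e[0],e[1]),np.linalg.norm(e), st["tool_rot"][2]+np.pi)
E
```

```text
(array([ 0.59311701, -0.20633095,  0.16426445]), np.float64(0.0017168332536393399)) (array([ 0.60075   , -0.2373166 ,  0.16424623]), np.float64(0.0031983790428524177))
[ 0.08158938  0.01846364 -0.01086815] 0.22255105937180694 0.08365245052740587
yaw 0.24153038225655274 0.03191196618490483 0.24692093541069493
```

```bash
python3 - <<'E'
from h import *
rel([.5314,.2208,.14],3.030)
rel([.5314,.2208,.05],3.030)
E
```

```text
travel [-0.1282  0.4433  0.0343] twist [-0.13  0.21 20.54]
travel [-0.1279  0.4435  0.1243] twist [-0.13  0.21 20.54]
```

Emit:
apply_moves(commands=[{"travel": [-0.006, 0.02, 0], "twist": [0, 0, 1], "claw": 0.02}, {"travel": [-0.017, 0.06, 0], "twist": [0, 0, 3], "claw": 0.02}, {"travel": [-0.03, 0.105, 0], "twist": [0, 0, 5], "claw": 0.02}, {"travel": [-0.043, 0.15, 0], "twist": [0, 0, 7], "claw": 0.02}, {"travel": [-0.057, 0.195, 0], "twist": [0, 0, 9], "claw": 0.02}, {"travel": [-0.07, 0.24, 0], "twist": [0, 0, 11], "claw": 0.02}, {"travel": [-0.083, 0.285, 0.0], "twist": [0, 0, 13], "claw": 0.02}, {"travel": [-0.096, 0.33, 0.01], "twist": [0, 0, 15], "claw": 0.02}, {"travel": [-0.11, 0.375, 0.02], "twist": [0, 0, 17], "claw": 0.02}, {"travel": [-0.12, 0.415, 0.03], "twist": [0, 0, 19], "claw": 0.02}])

```text
clock: 10.75
position: [0.5287, 0.194, 0.1413]
tool_rot: [3.141, -0.0, 3.056]
force: [1.5, -0.8, -0.2]
grip_width: 0.033
```

```bash
python3 - <<'E'
from h import *
show("")
rel([.5314,.2208,.06],3.030)
E
```

```text
{'clock': np.float64(10.75), 'position': array([0.5287, 0.194 , 0.1413]), 'tool_rot': array([ 3.1414e+00, -1.0000e-04,  3.0563e+00]), 'force': array([ 1.5334, -0.8298, -0.1948]), 'grip_width': np.float64(0.033), 'qpos': array([ 0.1007,  0.6564, -0.8035,  1.8178,  0.5838,  0.9216,  0.5186])}
travel [-0.0004  0.0269  0.0813] twist [ 0.01 -0.01  1.5 ]
```

Emit:
apply_moves(commands=[{"travel": [0, 0.015, 0.01], "twist": [0, 0, 1], "claw": 0.02}, {"travel": [0, 0.027, 0.03], "twist": [0, 0, 1.5], "claw": 0.02}, {"travel": [0, 0.027, 0.05], "twist": [0, 0, 1.5], "claw": 0.02}, {"travel": [0, 0.027, 0.07], "twist": [0, 0, 1.5], "claw": 0.02}, {"travel": [0, 0.027, 0.081], "twist": [0, 0, 1.5], "claw": 0.02}, {"travel": [0, 0.027, 0.081], "twist": [0, 0, 1.5], "claw": 0.02}, {"travel": [0, 0.027, 0.081], "twist": [0, 0, 1.5], "claw": 0.02}])

```text
clock: 11.45
position: [0.5316, 0.2187, 0.0611]
tool_rot: [3.141, 0.0, 3.031]
force: [-0.9, -0.2, -0.4]
grip_width: 0.0331
```

```bash
python3 - <<'E'
from h import *
import pickle
show("")
f=bot.grab_frame("side"); crop(f["frame"],230,220,200,240,2.5,"pics/s9.png")
t=bot.grab_frame("top"); crop(t["frame"],70,200,200,150,4,"pics/t9.png")
pickle.dump((t,f,bot.observe()),open("f9.pkl","wb"))
E
```

```text
{'clock': np.float64(11.45), 'position': array([0.5316, 0.2187, 0.0611]), 'tool_rot': array([3.1413e+00, 1.0000e-04, 3.0308e+00]), 'force': array([-0.8807, -0.1604, -0.411 ]), 'grip_width': np.float64(0.0331), 'qpos': array([-0.0046,  0.7753, -0.7132,  1.8308,  0.6907,  0.8018,  0.3804])}
```

View pics/s9.png

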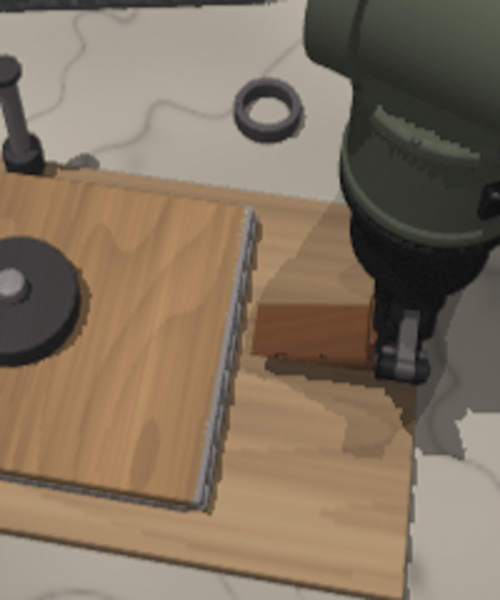

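View pics/t9.png

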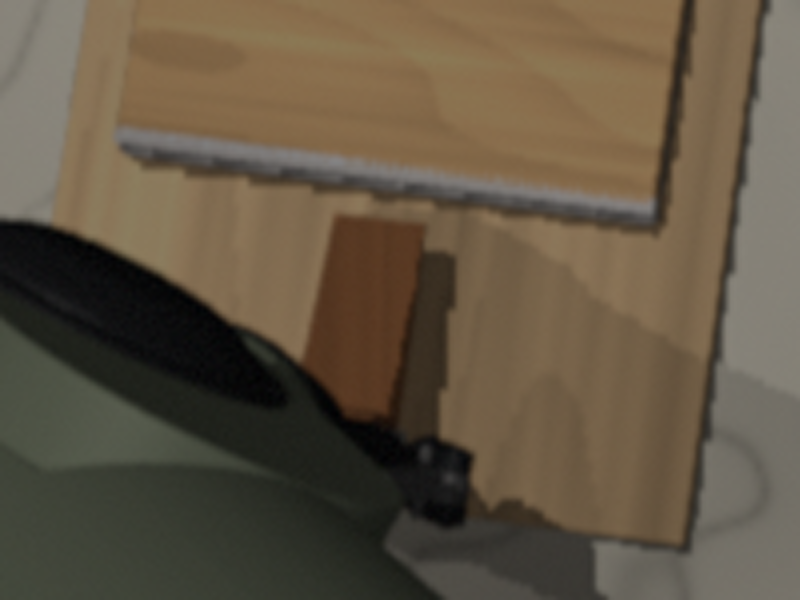

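Emit:
apply_moves(commands=[{"travel": [0, 0, 0.012], "twist": [0, 0, 0], "claw": 0.02}, {"travel": [0, 0, 0.022], "twist": [0, 0, 0], "claw": 0.02}, {"travel": [0, 0, 0.029], "twist": [0, 0, 0], "claw": 0.02}, {"travel": [0, 0, 0.032], "twist": [0, 0, 0], "claw": 0.02}, {"travel": [0, 0, 0.032], "twist": [0, 0, 0], "claw": 0.02}])

```text
clock: 12.05
position: [0.5311, 0.2186, 0.028]
tool_rot: [-3.141, -0.001, 3.031]
force: [0.2, 0.7, -0.7]
grip_width: 0.0331
```

Emit:
apply_moves(commands=[{"travel": [0, 0, 0.001], "twist": [0, 0, 0], "claw": 0.02}, {"travel": [0, 0, 0.001], "twist": [0, 0, 0], "claw": 0.02}])

```text
clock: 12.25
position: [0.5316, 0.2187, 0.0277]
tool_rot: [3.141, 0.0, 3.031]
force: [0.3, -0.3, -1.1]
grip_width: 0.0327
```

Emit:
apply_moves(commands=[{"travel": [0, 0, 0.001], "twist": [0, 0, 0], "claw": 0.02}, {"travel": [0, 0, 0.001], "twist": [0, 0, 0], "claw": 0.02}])

```text
clock: 12.45
position: [0.5315, 0.2186, 0.0266]
tool_rot: [3.142, 0.0, 3.031]
force: [-0.5, 0.9, -1.7]
grip_width: 0.033
```

Emit:
apply_moves(commands=[{"travel": [0, 0, 0.001], "twist": [0, 0, 0], "claw": 0.02}, {"travel": [0, 0, 0.001], "twist": [0, 0, 0], "claw": 0.02}])

```text
clock: 12.65
position: [0.5315, 0.2187, 0.0264]
tool_rot: [-3.141, 0.001, 3.031]
force: [-5.3, -3.9, 16.5]
grip_width: 0.0333
```

Emit:
apply_moves(commands=[{"travel": [0, 0, 0.0005], "twist": [0, 0, 0], "claw": 0.02}, {"travel": [0, 0, 0.001], "twist": [0, 0, 0], "claw": 0.02}])

```text
clock: 12.85
position: [0.5316, 0.2186, 0.0263]
tool_rot: [-3.141, 0.001, 3.031]
force: [-13.6, -8.8, 47.3]
grip_width: 0.0332
```

Emit:
apply_moves(commands=[{"travel": [0, 0, -0.0013], "twist": [0, 0, 0], "claw": 0.02}, {"travel": [0, 0, -0.0013], "twist": [0, 0, 0], "claw": 0.02}])

```text
clock: 13.05
position: [0.5317, 0.2187, 0.0264]
tool_rot: [3.141, 0.001, 3.031]
force: [-3.8, -2.1, 14.6]
grip_width: 0.0329
```

```bash
python3 - <<'E'
from h import *
import pickle
show("")
f=bot.grab_frame("side"); crop(f["frame"],230,260,160,200,3,"pics/s10.png")
t=bot.grab_frame("top"); crop(t["frame"],70,200,200,150,4,"pics/t10.png")
pickle.dump((t,f,bot.observe()),open("f10.pkl","wb"))
E
```

```text
{'clock': np.float64(13.05), 'position': array([0.5317, 0.2187, 0.0264]), 'tool_rot': array([3.1414e+00, 7.0000e-04, 3.0308e+00]), 'force': array([-3.8465, -2.1132, 14.5832]), 'grip_width': np.float64(0.0329), 'qpos': array([-0.0308,  0.8239, -0.6736,  1.8407,  0.7403,  0.7463,  0.3418])}
```

View pics/s10.png

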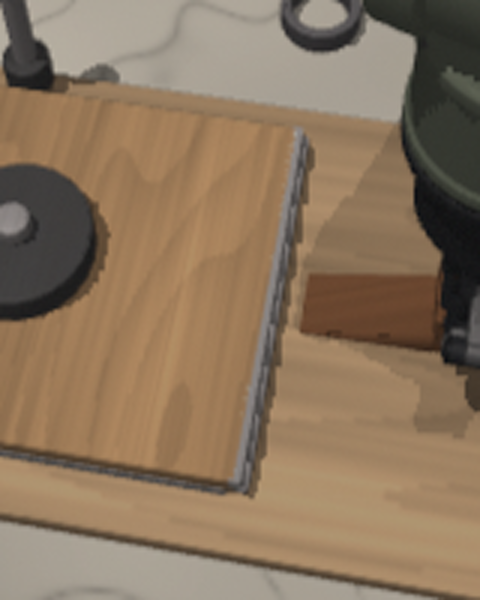

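View pics/t10.png

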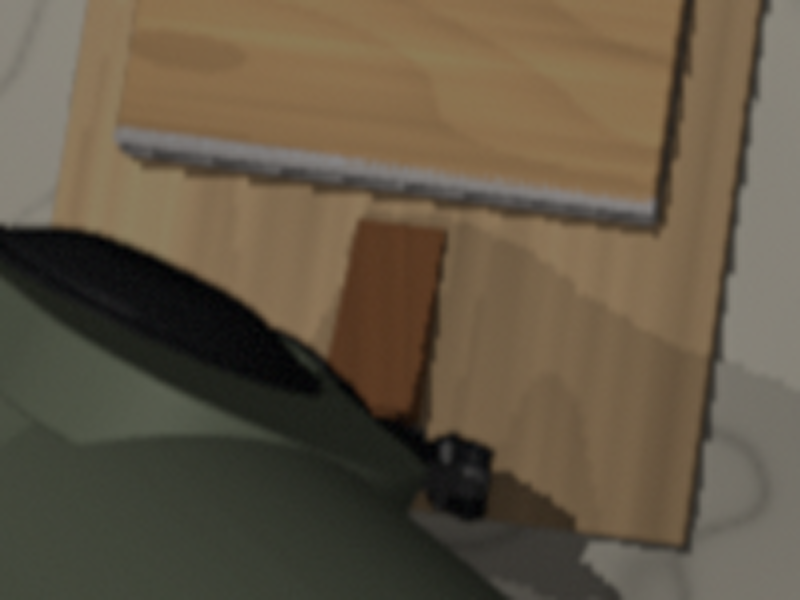

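```bash
python3 - <<'E'
from h import *
import pickle
t,s,st=pickle.load(open("f10.pkl","rb"))
slot=np.array([.6288,.2099,.016]);y=-.1117;x=np.array([np.cos(y),np.sin(y),0]);yv=np.array([-x[1],x[0],0])
E=[plane(t,70+a/4,200+b/4,.019) for a,b in[(360,220),(447,231)]]
for e in E: print((e-slot)@x,(e-slot)@yv)
d=st["position"]-slot;print("tcp",d@x,d@yv)
E=[plane(s,230+a/3,260+b/3,z) for a,b,z in[(308,272,.019),(301,333,.016)]]
for e in E: print("side",(e-slot)@x,(e-slot)@yv)
E
```

```text
-0.011748588789285225 0.011882210120027905
-0.011665045294016428 -0.02188937956112704
tcp -0.09750737430007557 -0.0020901967664496775
side -0.011731909552966274 -0.01967587036154032
side -0.012982992924802485 0.014865072793565704
```

Emit:
apply_moves(commands=[{"travel": [0, 0, -0.0003], "twist": [0, 0, 0], "claw": 0.02}, {"travel": [-0.005, 0, -0.0003], "twist": [0, 0, 0], "claw": 0.02}, {"travel": [-0.011, 0, -0.0003], "twist": [0, 0, 0], "claw": 0.02}, {"travel": [-0.017, 0, -0.0003], "twist": [0, 0, 0], "claw": 0.02}, {"travel": [-0.022, 0, -0.0003], "twist": [0, 0, 0], "claw": 0.02}, {"travel": [-0.026, 0, -0.0003], "twist": [0, 0, 0], "claw": 0.02}, {"travel": [-0.028, 0, -0.0003], "twist": [0, 0, 0], "claw": 0.02}])

```text
clock: 13.85
position: [0.5591, 0.216, 0.0264]
tool_rot: [3.141, -0.0, 3.031]
force: [-6.8, 0.7, 10.7]
grip_width: 0.0327
```

Emit:
apply_moves(commands=[{"travel": [-0.003, 0, 0], "twist": [0, 0, 0], "claw": 0.02}, {"travel": [-0.006, 0, 0], "twist": [0, 0, 0], "claw": 0.02}, {"travel": [-0.009, 0, 0], "twist": [0, 0, 0], "claw": 0.02}, {"travel": [-0.012, 0, 0], "twist": [0, 0, 0], "claw": 0.02}, {"travel": [-0.012, 0, 0], "twist": [0, 0, 0], "claw": 0.02}])

```text
clock: 14.35
position: [0.5694, 0.2153, 0.0264]
tool_rot: [3.141, -0.003, 3.032]
force: [-16.1, 1.8, 16.4]
grip_width: 0.0333
```

```bash
cat > lift.py <<'E'
from h import *
import pickle,sys
n=sys.argv[1]
show("")
f=bot.grab_frame("side"); crop(f["frame"],170,270,180,180,3.3,f"pics/s{n}.png")
t=bot.grab_frame("top"); crop(t["frame"],70,80,200,200,3,f"pics/t{n}.png")
st=bot.observe();pickle.dump((t,f,st),open(f"f{n}.pkl","wb"))
slot=np.array([.6288,.2099,.016]);y=-.1117;x=np.array([np.cos(y),np.sin(y),0]);yv=np.array([-x[1],x[0],0])
d=st["position"]-slot;print("tcp",d@x,d@yv)
E
python3 lift.py 11
```

```text
{'clock': np.float64(14.35), 'position': array([0.5694, 0.2153, 0.0264]), 'tool_rot': array([ 3.1413e+00, -2.8000e-03,  3.0321e+00]), 'force': array([-16.052 ,   1.7597,  16.4313]), 'grip_width': np.float64(0.0333), 'qpos': array([-0.0091,  0.8637, -0.6801,  1.7448,  0.7233,  0.8038,  0.4175])}
tcp -0.05961450500285415 -0.0012189572836995232
```

View pics/s11.png

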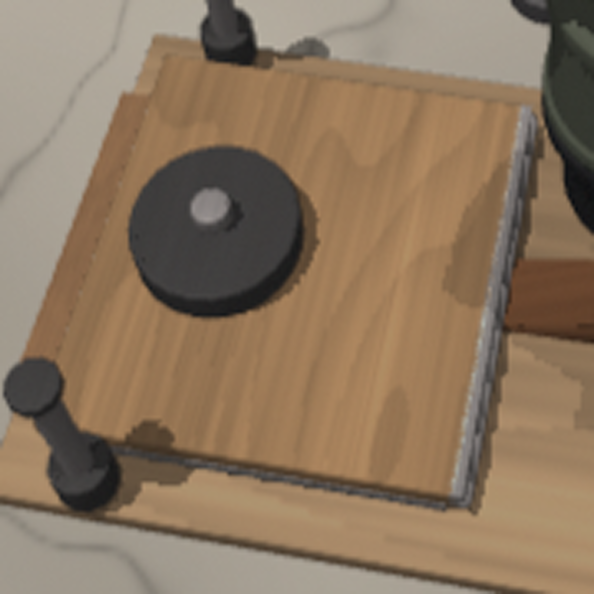

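View pics/t11.png

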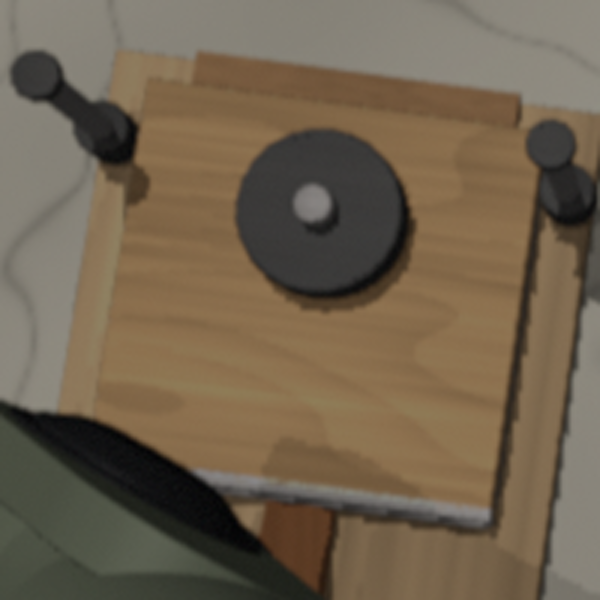

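```bash
cat > reg.py <<'E'
from h import *
import pickle,sys
def reg(n,ref="9"):
    _,s0,_=pickle.load(open(f"f{ref}.pkl","rb"));_,s1,_=pickle.load(open(f"f{n}.pkl","rb"))
    g=lambda s:cv2.GaussianBlur(cv2.cvtColor(s["frame"],cv2.COLOR_BGR2GRAY),(0,0),1).astype(np.float32)
    a,b=g(s0),g(s1)
    # regions: disc, near corner of board
    for nm,(x0,y0,w,h),z in(("disc",(205,310,62,58),.07),("corner",(270,395,42,26),.03)):
        # constrain: compare against vertical motion direction
        W=np.eye(2,3,dtype=np.float32)
        _,W=cv2.findTransformECC(a[y0:y0+h,x0:x0+w],b[y0:y0+h,x0:x0+w],W,cv2.MOTION_TRANSLATION,(3,200,1e-6),None,3)
        p=plane(s0,x0+w/2,y0+h/2,z);u=np.array(proj(s0,p));v=np.array(proj(s0,p+[0,0,.001]))-u
        d=W[:,2];print(nm,"shift px",np.round(d,2),"px/mm",np.round(v,2),"lift mm",round(float(d@v/(v@v)),2))
    # fixed check: bed corner/post
    x0,y0,w,h=165,375,45,50
    W=np.eye(2,3,dtype=np.float32)
    _,W=cv2.findTransformECC(a[y0:y0+h,x0:x0+w],b[y0:y0+h,x0:x0+w],W,cv2.MOTION_TRANSLATION,(3,200,1e-6),None,3);print("fixed",W[:,2])
reg(sys.argv[1],*(sys.argv[2:]))
E
python3 reg.py 10; python3 reg.py 11
```

```text
disc shift px [ 0. -0.] px/mm [-0.09 -0.3 ] lift mm -0.0
corner shift px [0.01 0.01] px/mm [-0.03 -0.23] lift mm -0.05
fixed [-0.00449047 -0.00361681]
disc shift px [-0.08 -0.43] px/mm [-0.09 -0.3 ] lift mm 1.4
corner shift px [-0.32 -0.14] px/mm [-0.03 -0.23] lift mm 0.76
fixed [-0.05887726 -0.10204835]
```

Emit:
apply_moves(commands=[{"travel": [-0.002, 0, 0], "twist": [0, 0, 0], "claw": 0.02}, {"travel": [-0.004, 0, 0], "twist": [0, 0, 0], "claw": 0.02}, {"travel": [-0.006, 0, 0], "twist": [0, 0, 0], "claw": 0.02}, {"travel": [-0.008, 0, 0], "twist": [0, 0, 0], "claw": 0.02}, {"travel": [-0.01, 0, 0], "twist": [0, 0, 0], "claw": 0.02}, {"travel": [-0.01, 0, 0], "twist": [0, 0, 0], "claw": 0.02}])

```text
clock: 15.05
position: [0.5792, 0.2144, 0.0264]
tool_rot: [3.141, -0.003, 3.032]
force: [-16.9, 1.7, 15.9]
grip_width: 0.033
```

```bash
python3 lift.py 12; python3 reg.py 12
```

```text
{'clock': np.float64(15.05), 'position': array([0.5792, 0.2144, 0.0264]), 'tool_rot': array([ 3.1412e+00, -3.0000e-03,  3.0323e+00]), 'force': array([-16.9428,   1.7074,  15.9204]), 'grip_width': np.float64(0.033), 'qpos': array([-0.0049,  0.8738, -0.6811,  1.7199,  0.7199,  0.8178,  0.4356])}
tcp -0.049784989028558706 -0.001007024193345191
disc shift px [-0.34 -1.21] px/mm [-0.09 -0.3 ] lift mm 4.05
corner shift px [-0.29 -0.82] px/mm [-0.03 -0.23] lift mm 3.59
fixed [-0.17483921 -0.35079578]
```

View pics/s12.png

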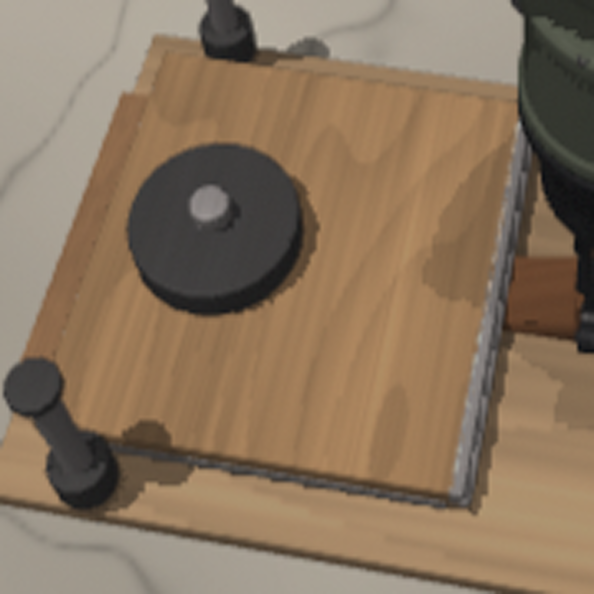

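Emit:
apply_moves(commands=[{"travel": [-0.0015, 0, 0], "twist": [0, 0, 0], "claw": 0.02}, {"travel": [-0.0027, 0, 0], "twist": [0, 0, 0], "claw": 0.02}, {"travel": [-0.0027, 0, 0], "twist": [0, 0, 0], "claw": 0.02}, {"travel": [-0.0027, 0, 0], "twist": [0, 0, 0], "claw": 0.02}])

```text
clock: 15.55
position: [0.5817, 0.2142, 0.0264]
tool_rot: [3.141, -0.003, 3.032]
force: [-18.0, 2.2, 16.0]
grip_width: 0.0329
```

```bash
python3 lift.py 13; python3 reg.py 13; python3 - <<'E'
from h import *
import pickle
t,s,_=pickle.load(open("f13.pkl","rb"))
cv2.imwrite("pics/side13.png",s["frame"]);cv2.imwrite("pics/top13.png",t["frame"])
E
```

```text
{'clock': np.float64(15.55), 'position': array([0.5817, 0.2142, 0.0264]), 'tool_rot': array([ 3.1412e+00, -3.0000e-03,  3.0324e+00]), 'force': array([-17.9977,   2.215 ,  15.9856]), 'grip_width': np.float64(0.0329), 'qpos': array([-0.0039,  0.8765, -0.6813,  1.7134,  0.719 ,  0.8215,  0.4403])}
tcp -0.04723306435065786 -0.0010612605305305937
disc shift px [-0.42 -1.44] px/mm [-0.09 -0.3 ] lift mm 4.86
corner shift px [-0.25 -1.02] px/mm [-0.03 -0.23] lift mm 4.4
fixed [-0.2495234  -0.39114463]
```

View pics/side13.png

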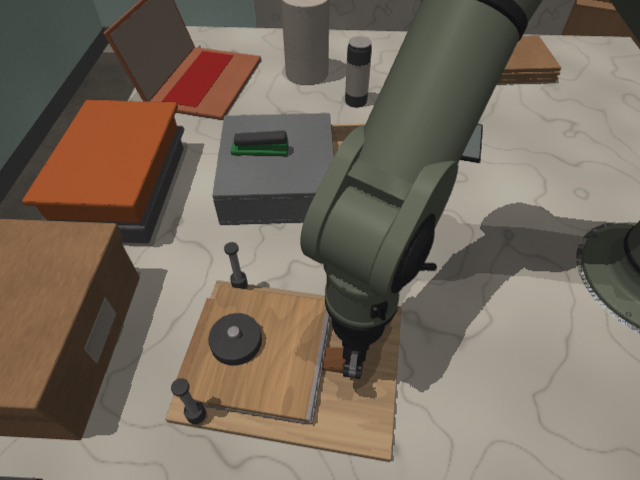

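View pics/top13.png

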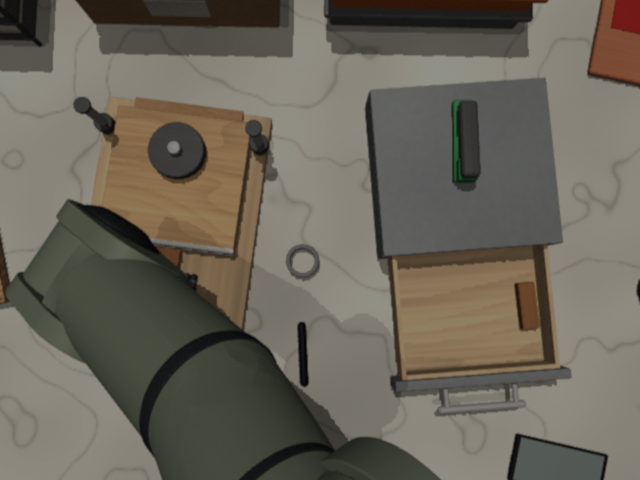

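```bash
python3 - <<'E'
from h import *
import pickle
t0=pickle.load(open("f4.pkl","rb"))[0];t1=pickle.load(open("f13.pkl","rb"))[0]
g=lambda t:cv2.cvtColor(t["frame"],cv2.COLOR_BGR2GRAY)[360:420,390:470].astype(np.float32)
W=np.eye(2,3,dtype=np.float32)
print("drawer shift since stop (px)",cv2.findTransformECC(g(t0),g(t1),W,cv2.MOTION_TRANSLATION,(3,200,1e-6),None,3)[1][:,2])
b=bot.observe();print(b["clock"],b["force"],b["moment"],b["grip_width"])
E
```

```text
drawer shift since stop (px) [-0.03717598 -0.24781743]
15.65 [-16.97185509   2.80208238  16.42337427] [0.40742276 3.25311904 0.04179158] 0.033067315759521126
```

```bash
python3 -c "
from workcell import bot
print(bot.job_done())
print(bot.observe()['clock'],bot.observe()['position'],bot.observe()['force'])"
```

```text
the job is handed in; nothing more can be done
None
the job is handed in; nothing more can be done
```

I pulled the drawer out to its stop and left it out. I then took the wedge, set it flat on the press bed and pushed its thin end under the board. The board is up about 5 mm, and the job was handed in at about 15.7 s with the wedge still gripped at 70 N.

**Last checks:**
- **Board lift:** 4.9 mm from the weight disc's shift in the side view. The wedge geometry predicts about 5 mm, but the board-corner patch read only 4.4 mm; I trusted the disc because that patch is small.
- **Image registration:** the comparison patch I meant to be fixed also moved about 0.4 px. I put that down to some of the board being inside it, but did not confirm it.
- **Drawer:** the arm stopped moving while pulling with about 23 N, so it was at its stop. It had shifted about 0.25 px (roughly 0.3 mm) by the end, within what I can measure.
- **Forces:** about 17 N sideways and 16 N upward on the tool at the end. The peak I saw was about 50 N when the wedge first pressed on the bed, which I then backed off. That load went through the gripped wedge.
- **Surroundings:** the ring, pen, stapler and plain block looked undisturbed in the final views. The gripper stayed off the press in every view I took.

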